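# Find the turntable's loose mounting bolt and hold its cap open

### The arm

A 7-joint arm with a two-finger parallel gripper is mounted at the origin on the work surface. World frame = base frame: x ahead of the robot, y to its left, z up, the work surface at z = 0. Lengths are in m, angles in rad, forces in N, time in s.
With the tool pointing down it reaches from about 0.4 to 0.9 m from the base axis. Payload 5.5 kg.
Tool frame: the origin (TCP) lies between the finger pads; the fingertips stand manip.nose_length ahead of it and the grasp point (between the pads) lies 3 mm ahead of it (manip.nose_length is the distance from the TCP to the fingertips, in m); z points along the fingers, y is the line along which they close (so a half turn about z gives the same grasp; the last joint's range is limited). The gripper opens to 85 mm and grips with 20 to 120 N. Pads are 22 mm wide; open, the fingers measure 114 mm over their backs; the gripper's body (76 mm by 85 mm) begins 54 mm behind the grasp point. The pads swing forward as they close: fully open they stand 13 mm farther back than shut.
Start: joints at [1.609, 0.501, -0.427, 1.55, 0.221, 1.138, -0.21], TCP at [0.145, -0.634, 0.253] pointing down, gripper open.
Joint ranges: [-2.88, 2.88], [-0.31, 2.03], [-1.54, 1.56], [0.2, 2.42], [-1.41, 4.55], [0.19, 2.02], [-2.57, 2.57]. Speed limits (rad/s): [2.57, 2.57, 3.14, 3.14, 3.14, 3.14, 3.14].

### API

Orientations are given as a 3x3 rotation matrix whose columns are the frame's x, y, z axes.
In Python, from rig import manip, snapshot gives the robot as it stands.
- The arm moves only by the tool drive_tool, never from a script. Its argument "commands" is text: rows parted by semicolons, each of 7 numbers parted by spaces: the shift along the tool's x, y, z in mm, then the turn, a rotation vector about the tool's x, y, z in rad, then the finger opening in mm, from 0 to 85.4. A call has 1 to 20 rows; each row is the pose to reach, as a shift and turn from the pose commanded when the call began, along the tool's axes at that moment; what a row does not reach only later rows make up. A row lasts 1/10 s, in which the tool goes at most 50 mm and 8.59 degrees, less where a joint would pass 70% of its speed; a pose out of reach is approached as far as the arm can. A call with a gripper value outside its range is refused whole. The fingers move at their own pace and stop on an object; "force" is the grip in N (left out, the last holds). Time passes only in rows, so rows that repeat a pose let the fingers close. It gives the time, the measured TCP pose, the force, the opening and the grip force at its end, in the units of the state.
- manip.observe(): the state, without advancing time (a new reading comes with each control period).
- snapshot(name): name is "side" or "top"; returns a dict with "pixels" (384x512x3 uint8, red, green, blue), "depth" (384x512 float32, m along the optical axis (not along the pixel's ray), 0 where there is no reading), "fx", "fy", "cx", "cy" (pixels), "dist_coeffs" ([k1, k2, p1, p2, k3] as OpenCV has them; the pictures are not rectified), "cam_to_world" (4x4, takes a point from camera to world coordinates). Camera axes: x right, y down, z forward; pixel columns grow to the right and rows downward; lengths in m; the calibration is good to about 2 mm. A picture is of the moment at which its call begins.
- manip.hand_in(): hands the job in; it is judged then, once.
The state is a dict: "clock": time; "joints": joint angles; "dq": joint speeds; "effort": joint torques, N m; "ee_pos": TCP position; "tcp_rot": TCP orientation; "force": force on the tool from outside, world axes, zero at the start; "ft_torque": the same for the moment, N m; "grip_width": opening from 0.0 (shut) to 1.0 (fully open); "gripper_force": force on a finger pad.
Only numpy, scipy, OpenCV 4.12 (cv2) and the standard library are available. Lean on these libraries where they do the work, as an engineer would, in place of code of your own. Each camera call takes 0.05 s, during which the arm holds its last target. There are 200 camera calls.

### The job

Slide the orange splash guard along its rod to its stop, clear of the three capped bolts, and leave it there. Then tap the shut caps to find the loose bolt, the one that sinks when pressed (once sunk it must stay down), and lift that bolt's cap by its yellow knob to at least 60 degrees open; finish while still holding the cap open with the gripper, so that a colleague can get at the bolt. Keep the other two caps shut and do not disturb the bottle, jar, tape roll or cup.

Things in the scene. Friction and masses are not known exactly. Their poses are not given: they have to be found in the camera images.
- mount: Fixed grey rail of a potter's turntable: x -40 to 60, y -120 to 370 mm, top 45 mm above the table; three capped bolts stand along its y, 70 mm apart. Origin on the table under the middle bolt; x points away from the robot. Turntable disc (radius 125, bowl on it 135 mm high) centred at x 215, y 140 mm. A rod at x 52 mm, 97 mm high, carries the guard.
- guard (a joint): Orange splash guard, a plate (125 by 210 mm, 4 mm thick, top 100 mm above the table) over the three bolts, reaching 74 mm before and 51 mm behind their row. Slides on the rod along the mount's +y: 0 m = over the bolts, 0.25 m = at its stop, bolts free. Friction about 1.5 N; stays where it is left.
- guard_grip (a point): Middle of the black upright grip on top of the guard: 45 mm (mount x) by 20 mm (mount y), rising 38 mm above the guard's plate; its top is 15 mm above this point, the plate's top 23 mm below it. Axes as the mount's; moves with the guard.
- bolt_a (a joint): How far bolt a has sunk into the rail (m), 0 at the start. One of the three is loose, a different one each time, all looking alike: pressed on its shut cap with over 6 N (10 N is ample) it sinks 7 mm, cap and all, and stays down unless pulled up with over 6 N. A tight one gives under 1.5 mm at 20 N. Steel collar, radius 21 mm.
- cap_a (a joint): Hinge of the blue cap of bolt a (rad): 0 = shut, 1.45 = open to its stop. Hinge line along the mount's y, 24 mm behind the bolt's axis, 59 mm above the table (52 once sunk); the front with the knob swings up and away from the robot. A weak spring shuts it when let go (under 1 N at the knob).
- captop_a (a point): Middle of the flat top of cap a, over bolt a's axis: the place to tap. The top is 46 by 42 mm, 70 mm above the table at first. Axes as the mount's while shut; moves with the cap.
- knob_a (a point): Centre of the yellow ball knob (20 mm across) at the front of cap a: 48 mm before the bolt's axis, 80 mm above the table at first, 72 mm before and 21 mm above the hinge line. The cap's plate ends 24 mm behind this point, joined by a thin arm (8 mm); the rail's edge is 8 mm behind it, so it overhangs. Pinched along the mount's y it swivels freely. Turns with the cap.
- bolt_b (a joint): How far bolt b has sunk into the rail (m), 0 at the start. One of the three is loose, a different one each time, all looking alike: pressed on its shut cap with over 6 N (10 N is ample) it sinks 7 mm, cap and all, and stays down unless pulled up with over 6 N. A tight one gives under 1.5 mm at 20 N. Steel collar, radius 21 mm.
- cap_b (a joint): Hinge of the blue cap of bolt b (rad): 0 = shut, 1.45 = open to its stop. Hinge line along the mount's y, 24 mm behind the bolt's axis, 59 mm above the table (52 once sunk); the front with the knob swings up and away from the robot. A weak spring shuts it when let go (under 1 N at the knob).
- captop_b (a point): Middle of the flat top of cap b, over bolt b's axis: the place to tap. The top is 46 by 42 mm, 70 mm above the table at first. Axes as the mount's while shut; moves with the cap.
- knob_b (a point): Centre of the yellow ball knob (20 mm across) at the front of cap b: 48 mm before the bolt's axis, 80 mm above the table at first, 72 mm before and 21 mm above the hinge line. The cap's plate ends 24 mm behind this point, joined by a thin arm (8 mm); the rail's edge is 8 mm behind it, so it overhangs. Pinched along the mount's y it swivels freely. Turns with the cap.
- bolt_c (a joint): How far bolt c has sunk into the rail (m), 0 at the start. One of the three is loose, a different one each time, all looking alike: pressed on its shut cap with over 6 N (10 N is ample) it sinks 7 mm, cap and all, and stays down unless pulled up with over 6 N. A tight one gives under 1.5 mm at 20 N. Steel collar, radius 21 mm.
- cap_c (a joint): Hinge of the blue cap of bolt c (rad): 0 = shut, 1.45 = open to its stop. Hinge line along the mount's y, 24 mm behind the bolt's axis, 59 mm above the table (52 once sunk); the front with the knob swings up and away from the robot. A weak spring shuts it when let go (under 1 N at the knob).
- captop_c (a point): Middle of the flat top of cap c, over bolt c's axis: the place to tap. The top is 46 by 42 mm, 70 mm above the table at first. Axes as the mount's while shut; moves with the cap.
- knob_c (a point): Centre of the yellow ball knob (20 mm across) at the front of cap c: 48 mm before the bolt's axis, 80 mm above the table at first, 72 mm before and 21 mm above the hinge line. The cap's plate ends 24 mm behind this point, joined by a thin arm (8 mm); the rail's edge is 8 mm behind it, so it overhangs. Pinched along the mount's y it swivels freely. Turns with the cap.
- glaze_bottle: Bystander: white bottle with blue cap, radius 30 mm, 170 mm high. Origin under its centre.
- paint_jar: Bystander: jar with red lid, radius 30 mm, 70 mm high. Origin under its centre.
- tape_roll: Bystander: yellow roll, outer radius 45 mm, 24 mm high, lying flat. Origin under its centre.
- paint_cup: Bystander: white cup, radius 36 mm, 60 mm high. Origin under its centre.

How it is judged:
On the way, in this order (a step that is already met when the one before it is completed fails the run):
1. the guard is slid clear, to its stop (to within 25 mm) (value of joint guard above 0.225 m), for 0.2 s.
2. the loose bolt is found: tapped, it has sunk by 4 mm or more (value of joint any of bolt_a, bolt_b, bolt_c above 0.004 m), for 0.1 s.
At the end, for the whole second after the job is handed in: The guard is within 30 mm of its stop; the cap of the sunken bolt (still at least 2.5 mm down) is held open by the gripper at 0.87 rad (50 degrees) or more, at rest, with the fingers pressing on it; the other two caps are shut (below 0.2 rad); the bystanders are within 30 mm of where they stood (value of joint guard above 0.22 m and ((value of joint bolt_a above 0.0025 m and value of joint cap_a above 0.87 rad and contact force between the fingers and cap_a above 0.15 N and not (velocity of joint cap_a above 0.2 rad/s) and not (velocity of joint cap_a below -0.2 rad/s) and value of joint each of cap_b, cap_c below 0.2 rad) or (value of joint bolt_b above 0.0025 m and value of joint cap_b above 0.87 rad and contact force between the fingers and cap_b above 0.15 N and not (velocity of joint cap_b above 0.2 rad/s) and not (velocity of joint cap_b below -0.2 rad/s) and value of joint each of cap_a, cap_c below 0.2 rad) or (value of joint bolt_c above 0.0025 m and value of joint cap_c above 0.87 rad and contact force between the fingers and cap_c above 0.15 N and not (velocity of joint cap_c above 0.2 rad/s) and not (velocity of joint cap_c below -0.2 rad/s) and value of joint each of cap_a, cap_b below 0.2 rad)) and distance of each of glaze_bottle, paint_jar, tape_roll, paint_cup from where it was at the start of the episode below 0.03 m); the arm keeps its last pose, push and grip.
It fails at once if the cap of a bolt that has not sunk is opened (past 0.35 rad) ((value of joint cap_a above 0.35 rad and value of joint bolt_a below 0.002 m) or (value of joint cap_b above 0.35 rad and value of joint bolt_b below 0.002 m) or (value of joint cap_c above 0.35 rad and value of joint bolt_c below 0.002 m)).
It fails at once if the bottle, jar, roll or cup is pushed 30 mm away or tipped over (distance of any of glaze_bottle, paint_jar, tape_roll, paint_cup from where it was at the start of the episode above 0.03 m or angle between any of glaze_bottle, paint_jar, tape_roll, paint_cup's own z axis and vertical above 0.5 rad).
It also fails if it takes over 64 s, if anything falls off the work surface, if the arm or the gripper's body presses on something with over 40 N, if the wrist force passes 120 N, or if a joint passes its speed limit or range.

## Working session

There is one attempt and no reset: what is moved stays moved. The work goes in short steps, Python scripts to look and compute and a tool call to move; the robot and the scene stay as the last step left them, time stands still between calls to the robot, and variables do not carry over. Pictures are saved under pics/ and viewed, at most 10 in all, crops included, and the job is handed in when it is done.

Besides the shell and the picture viewer there is one more tool, called after ">>>" as name(argument=value, ...) on one line, values as JSON. drive_tool: Moves the arm, as the interface text tells. Its arguments: {"type":"object","properties":{"commands":{"type":"string"},"force":{"type":"number"}},"required":["commands"]}

```bash
ls; mkdir -p pics
cat > h.py <<'E'
import numpy as np, cv2
from rig import manip, snapshot
def shot(name,fn):
    s=snapshot(name); cv2.imwrite('pics/'+fn,cv2.cvtColor(s['pixels'],cv2.COLOR_RGB2BGR))
    np.savez('/tmp/'+name+'.npz',**{k:np.array(v) for k,v in s.items()}); return s
def world(s):
    K=np.array([[s['fx'],0,s['cx']],[0,s['fy'],s['cy']],[0,0,1.]])
    v,u=np.mgrid[0:384,0:512]
    p=cv2.undistortPoints(np.stack([u,v],-1).reshape(-1,1,2).astype(float),K,np.array(s['dist_coeffs'],float)).reshape(384,512,2)
    d=s['depth']; c=np.dstack([p*d[...,None],d,np.ones_like(d)])
    return (c@np.array(s['cam_to_world']).T)[...,:3]
E
python3 - <<'E'
from h import *
s=shot('top','t0.png'); shot('side','s0.png')
np.save('/tmp/w.npy',world(s)); print(manip.observe(), manip.nose_length)
E
```

```text
pics
{'clock': 0.1, 'joints': array([ 1.60920384,  0.50179007, -0.42682813,  1.55136476,  0.22079381,
        1.13829463, -0.21026309]), 'dq': array([ 0.00214511, -0.0017067 , -0.00058012, -0.00310873,  0.00057553,
       -0.00143054,  0.00089566]), 'effort': array([-1.14610538e-02, -5.70810699e+01, -5.83840102e+00, -2.81746924e+01,
        1.05263721e-02,  5.60071916e-03, -7.38370645e-07]), 'ee_pos': array([ 0.14473071, -0.63306797,  0.25233425]), 'tcp_rot': array([[ 9.74817080e-01,  2.23005737e-01, -3.18888489e-04],
       [ 2.23005949e-01, -9.74815471e-01,  1.77323947e-03],
       [ 8.45851407e-05, -1.79969815e-03, -9.99998377e-01]]), 'force': array([ 0.39865603,  0.64207658, -0.50558946]), 'ft_torque': array([ 0.00370144,  0.04296429, -0.04008272]), 'gripper_force': 0.0, 'grip_width': 1.0010875681746803} 0.022
```

View pics/t0.png

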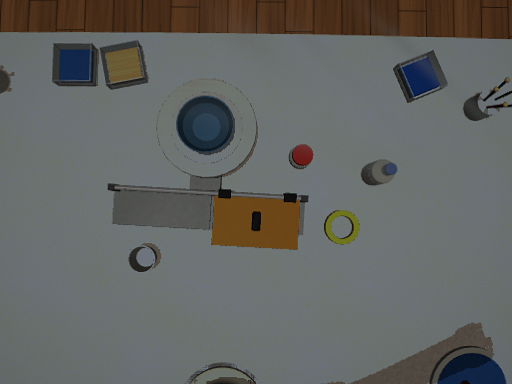

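View pics/s0.png

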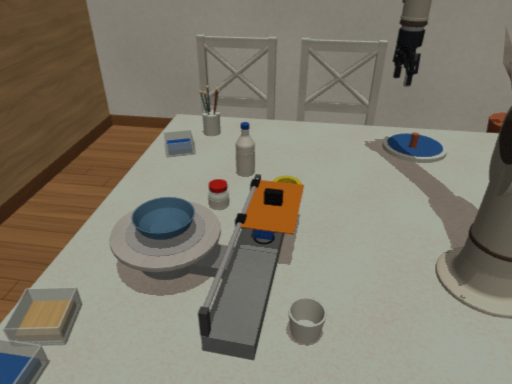

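The top view shows the orange guard at px (212–300, 193–249) with its black grip at (256,221). The rail runs left to px 112 and the rod lies along row ~190. The cup is at (145,257), the tape at (342,227), the jar at (301,156) and the bottle at (379,172). The side view agrees.

Run:
```python
from h import *
w=np.load('/tmp/w.npy'); s=np.load('/tmp/top.npz'); P=s['pixels'].astype(int)
r,g,b=P[...,0],P[...,1],P[...,2]
print(s['cam_to_world'][:3,3])
m=(r>150)&(g>70)&(g<150)&(b<60)
m[:, :200]=0; m[:,320:]=0
pts=w[m]; pts=pts[abs(pts[:,2]-.1)<.01]; print(len(pts),np.median(pts[:,2]))
rc=cv2.minAreaRect((pts[:,:2]*1000).astype(np.float32)); print(rc, cv2.boxPoints(rc))
# grip: dark, high within guard
m2=np.zeros_like(m); m2[205:236,245:268]=1; m2&=(w[...,2]>.125)
q=w[m2]; print('grip',len(q),q.mean(0),cv2.minAreaRect((q[:,:2]*1000).astype(np.float32)))
# rail top
m3=np.zeros_like(m); m3[192:232,108:210]=1; m3&=abs(w[...,2]-.045)<.006
q=w[m3]; print('rail',cv2.boxPoints(cv2.minAreaRect((q[:,:2]*1000).astype(np.float32))))
for n,(u,v) in dict(cup=(145,257),tape=(342,211),jar=(302,155),bottle=(386,170)).items(): print(n,w[v,u])
```

```text
[ 0.5133873  -0.05287405  1.23590071]
0 nan
((0.0, 0.0), (0.0, 0.0), 0.0) [[0. 0.]
 [0. 0.]
 [0. 0.]
 [0. 0.]]
grip 162 [ 0.49035418 -0.08074347  0.15223771] ((490.7471008300781, -71.9868392944336), (45.45016098022461, 38.02363586425781), 0.25505393743515015)
rail [[465.8907    36.569588]
 [553.67194   32.080086]
 [566.51263  283.14853 ]
 [478.73138  287.63803 ]]
cup [0.38935232 0.20740948 0.00567427]
tape [ 0.51480705 -0.30962841  0.02426716]
jar [ 0.65493393 -0.19772049  0.07423664]
bottle [ 0.61032058 -0.38107454  0.17150554]
  return _methods._mean(a, axis=axis, dtype=dtype,
  ret = ret.dtype.type(ret / rcount)
```

```bash
python3 - <<'E' 2>/dev/null
from h import *
w=np.load('/tmp/w.npy'); s=np.load('/tmp/top.npz'); P=s['pixels'].astype(int)
print(P[235,230],w[235,230],w[300,250],w[221,256],w[210,150])
r,g,b=P[...,0],P[...,1],P[...,2]
m=(r>130)&(r-b>90)&(g<170)&(r-g>40); m[:,:200]=0; m[:,320:]=0; m[:185]=0;m[255:]=0
pts=w[m]; print(len(pts),np.percentile(pts[:,2],[5,50,95]))
pts=pts[abs(pts[:,2]-.1)<.012]
rc=cv2.minAreaRect((pts[:,:2]*1000).astype(np.float32)); print(rc); print(cv2.boxPoints(rc))
D=(P.sum(-1)<110); D[:205]=0;D[236:]=0;D[:,:245]=0;D[:,268:]=0
v,u=np.nonzero(D);print('dark',len(u),u.mean(),v.mean(),u.min(),u.max(),v.min(),v.max(),np.percentile(w[D][:,2],[5,25,50,75,95]))
q=w[D]; q=q[(q[:,2]>.12)&(q[:,2]<.16)]; print(np.median(q,0),cv2.minAreaRect((q[:,:2]*1000).astype(np.float32)))
m3=np.zeros_like(m); m3[192:232,108:210]=1; m3&=abs(w[...,2]-.045)<.01
print('railz',np.median(w[m3][:,2]))
E
```

```text
[109  71  24] [ 0.45422872 -0.01926667  0.10297764] [ 0.27702229 -0.07070989 -0.00158587] [ 0.48954074 -0.08138199  0.13905428] [0.51344702 0.18837688 0.04316361]
```

Run:
```python
from h import *
w=np.load('/tmp/w.npy'); s=np.load('/tmp/top.npz'); P=s['pixels'].astype(int)
r,g,b=P[...,0],P[...,1],P[...,2]
m=(r-b>60)&(r-g>20); m[:,:200]=0; m[:,320:]=0; m[:185]=0;m[255:]=0
pts=w[m]; print(len(pts),np.percentile(pts[:,2],[5,50,95]))
pts=pts[abs(pts[:,2]-.1)<.012]
rc=cv2.minAreaRect((pts[:,:2]*1000).astype(np.float32)); print(rc); print(cv2.boxPoints(rc))
D=(P.max(-1)<50); D[:205]=0;D[236:]=0;D[:,:245]=0;D[:,268:]=0
v,u=np.nonzero(D);print('dark',len(u),u.mean(),v.mean(),u.min(),u.max(),v.min(),v.max(),np.percentile(w[D][:,2],[5,25,50,75,95]))
q=w[D]; q=q[(q[:,2]>.12)&(q[:,2]<.16)]; print(np.median(q,0),cv2.minAreaRect((q[:,:2]*1000).astype(np.float32)))
```

```text
3967 [0.09752219 0.10108356 0.10475305]
((486.353759765625, -81.05509948730469), (209.43753051757812, 119.62959289550781), 87.2330322265625)
[[ 421.55353  -182.76428 ]
 [ 541.04364  -188.53928 ]
 [ 551.154      20.654083]
 [ 431.66388    26.429077]]
dark 163 255.84662576687117 220.85889570552146 251 260 212 230 [0.13416616 0.13713793 0.13861549 0.14032813 0.14212752]
[ 0.48958358 -0.08131784  0.1387695 ] ((489.4333801269531, -81.46895599365234), (42.73934555053711, 19.072410583496094), 0.2415376752614975)
```

```bash
cat >> h.py <<'E'
from scipy.spatial.transform import Rotation as Ro
YAW=-0.050; O=np.array([0.5003,-0.082,0]); 
M=np.array([[np.cos(YAW),-np.sin(YAW),0],[np.sin(YAW),np.cos(YAW),0],[0,0,1]])
DOWN=M@np.diag([1.,-1,-1])
def go(p,mount=True,R=DOWN):
    o=manip.observe(); T=o['tcp_rot']
    g=O+M@np.array(p)/1000. if mount else np.array(p)/1000.
    print('shift mm',np.round(T.T@(g-o['ee_pos'])*1000,1),'rot',np.round(Ro.from_matrix(T.T@R).as_rotvec(),3),'goal',g.round(4))
def st():
    o=manip.observe(); print(o['clock'],'mount mm',((o['ee_pos']-O)@M*1000).round(1),'F',o['force'].round(2),o['grip_width'],o['gripper_force'])
E
python3 -c "
from h import *
print((np.array([.4895,-.0815,0])-O)@M*1000)
go([489.5,-81.5,190],False)"
```

```text
[-10.8114924  -0.0403999   0.       ]
shift mm [ 459.1 -460.7   63.2] rot [-0.002  0.     0.275] goal [ 0.4895 -0.0815  0.19  ]
```

>>> drive_tool(commands="115 -115 10 0 0 0.07 60;230 -230 20 0 0 0.14 60;345 -345 40 0 0 0.21 60;459 -461 63 0 0 0.275 60;459 -461 63 0 0 0.275 60;459 -461 63 0 0 0.275 60;459 -461 63 0 0 0.275 60;459 -461 63 0 0 0.275 60;459 -461 63 0 0 0.275 60;459 -461 63 0 0 0.275 60;459 -461 63 0 0 0.275 60;459 -461 63 0 0 0.275 60;459 -461 63 0 0 0.275 60;459 -461 63 0 0 0.275 60;459 -461 63 0 0 0.275 60;459 -461 63 0 0 0.275 60;459 -461 63 0 0 0.275 60;459 -461 63 0 0 0.275 60")

```text
clock: 1.9
ee_pos: [0.489, -0.0837, 0.1903]
tcp_rot: [[0.999, -0.053, -0.0], [-0.053, -0.999, -0.001], [-0.0, 0.001, -1.0]]
force: [0.3, 0.4, -0.4]
grip_width: 0.704
gripper_force: 0.0
```

```bash
python3 -c "
from h import *
st();go([-10.8,0,130])"
```

```text
1.9 mount mm [-11.2  -2.3 190.3] F [ 0.33  0.38 -0.43] 0.7041199980074232 0.0
shift mm [ 0.4 -2.3 60.3] rot [ 0.001  0.    -0.003] goal [ 0.4895 -0.0815  0.13  ]
```

>>> drive_tool(commands="0 -2 20 0 0 0 60;0 -2 40 0 0 0 60;0 -2 60 0 0 0 60;0 -2 60 0 0 0 60;0 -2 60 0 0 0 10;0 -2 60 0 0 0 10;0 -2 60 0 0 0 10;0 -2 60 0 0 0 10;0 -2 60 0 0 0 10;0 -2 60 0 0 0 10", force=30)

```text
clock: 2.9
ee_pos: [0.4905, -0.0804, 0.1315]
tcp_rot: [[0.999, -0.05, 0.002], [-0.05, -0.999, -0.001], [0.002, 0.001, -1.0]]
force: [-2.2, -0.8, 6.2]
grip_width: 0.23
gripper_force: 31.4
```

```bash
python3 -c "
from h import *
st();go([-10.8,252,130])"
```

```text
2.9 mount mm [ -9.8   1.1 131.5] F [-2.24 -0.82  6.2 ] 0.2296487926762196 31.368303894996643
shift mm [  -1.1 -250.9    1.3] rot [ 0.001 -0.002 -0.001] goal [0.5021 0.1702 0.13  ]
```

>>> drive_tool(commands="0 -12 0 0 0 0 10;0 -35 0 0 0 0 10;0 -60 0 0 0 0 10;0 -85 0 0 0 0 10;0 -110 0 0 0 0 10;0 -135 0 0 0 0 10;0 -160 0 0 0 0 10;0 -185 0 0 0 0 10;0 -205 0 0 0 0 10;0 -225 0 0 0 0 10;0 -238 0 0 0 0 10;0 -247 0 0 0 0 10;0 -250 0 0 0 0 10;0 -250 0 0 0 0 10;0 -250 0 0 0 0 10;0 -250 0 0 0 0 10")

```text
clock: 4.5
ee_pos: [0.5029, 0.1645, 0.1315]
tcp_rot: [[0.999, -0.054, -0.0], [-0.054, -0.999, -0.008], [0.0, 0.008, -1.0]]
force: [-3.4, -13.4, 17.3]
grip_width: 0.23
gripper_force: 33.5
```

```bash
python3 -c "
from h import *
st()"
```

```text
4.5 mount mm [ -9.7 246.3 131.5] F [ -3.43 -13.44  17.31] 0.22968902835511085 33.503359258174896
```

>>> drive_tool(commands="0 3 0 0 0 0 45;0 3 0 0 0 0 45;0 3 0 0 0 0 45;0 3 0 0 0 0 45;0 3 -35 0 0 0 45;0 3 -75 0 0 0 45;0 3 -75 0 0 0 0;0 3 -75 0 0 0 0")

```text
clock: 5.3
ee_pos: [0.5027, 0.1673, 0.2061]
tcp_rot: [[0.999, -0.05, 0.002], [-0.05, -0.999, 0.0], [0.002, -0.001, -1.0]]
force: [0.4, -0.6, -0.1]
grip_width: 0.193
gripper_force: 0.0
```

Run:
```python
from h import *
st(); s=shot('top','t1.png'); w=world(s); np.save('/tmp/w.npy',w)
P=s['pixels'].astype(int); r,g,b=P[...,0],P[...,1],P[...,2]
reg=(w[...,0]>.42)&(w[...,0]<.56)&(w[...,1]>-.22)&(w[...,1]<.05)&(w[...,2]>.03)
for nm,m in (('yel',reg&(np.minimum(r,g)-b>50)),('blue',reg&(b-r>30)&(b-g>15))):
    n,l,st_,c=cv2.connectedComponentsWithStats(m.astype(np.uint8))
    for i in range(1,n):
        if st_[i,4]>15:
            q=w[l==i]; print(nm,st_[i,4],c[i].round(1),(np.median(q,0)*1000).round(1),'mount',((np.median(q,0)-O)@M*1000).round(1))
i=cv2.imread('pics/t1.png')[150:290,90:330]; cv2.imwrite('pics/t1c.png',cv2.resize(i,None,fx=3,fy=3))
```

```text
5.3 mount mm [-10.1 249.1 206.1] F [ 0.41 -0.58 -0.12] 0.19293614462445563 0.0
yel 39 [227.9 234.3] [455.8 -13.9  88.6] mount [-47.8  65.8  88.6]
yel 39 [256.2 236. ] [451.5 -83.   88.6] mount [-48.6  -3.4  88.6]
yel 40 [284.1 237.8] [ 447.1 -152.1   88.2] mount [-49.6 -72.7  88.2]
blue 348 [229.2 216. ] [500.1 -15.6  70.8] mount [-3.5 66.3 70.8]
blue 349 [257.  217.5] [498.  -85.6  70.8] mount [-2.2 -3.7 70.8]
blue 346 [284.7 219.1] [ 493.6 -155.6   70.8] mount [ -3.  -73.9  70.8]
```

View pics/t1c.png

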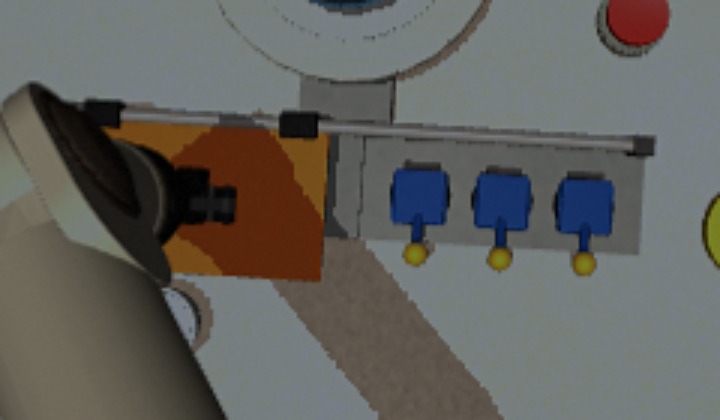

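The crop shows the guard slid left to its stop. The blue caps are free at crop px (420,198), (502,202) and (585,207), with yellow knobs in front at rows 253–264.

```bash
echo 'O=O+M@np.array([0,-.0035,0])' >> h.py; python3 -c "
from h import *
for y in (70,0,-70): go([-1,y,100])"
```

```text
shift mm [  9.9 182.  105.1] rot [0. 0. 0.] goal [ 0.5026 -0.0155  0.1   ]
shift mm [  9.9 252.  105.1] rot [0. 0. 0.] goal [ 0.4991 -0.0854  0.1   ]
shift mm [  9.9 322.  105.1] rot [0. 0. 0.] goal [ 0.4956 -0.1554  0.1   ]
```

>>> drive_tool(commands="2 35 0 0 0 0 0;4 75 0 0 0 0 0;6 115 10 0 0 0 0;8 155 30 0 0 0 0;9 182 60 0 0 0 0;9 182 90 0 0 0 0;9 182 105 0 0 0 0;9 182 105 0 0 0 0;9 182 105 0 0 0 0")

```text
clock: 6.25
ee_pos: [0.502, -0.014, 0.1004]
tcp_rot: [[0.999, -0.048, -0.001], [-0.048, -0.999, 0.001], [-0.001, -0.001, -1.0]]
force: [0.2, 0.3, 0.9]
grip_width: -0.002
gripper_force: 0.0
```

```bash
python3 -c "
from h import *
st();go([-1,70,92])"
```

```text
6.25 mount mm [ -1.8  71.5 100.4] F [0.17 0.29 0.89] -0.0020488309129010904 0.0
shift mm [0.8 1.6 8.4] rot [-0.001  0.001  0.002] goal [ 0.5026 -0.0155  0.092 ]
```

>>> drive_tool(commands="0 1 4 0 0 0 0;0 1 7 0 0 0 0;0 1 9 0 0 0 0;0 1 10 0 0 0 0;0 1 11 0 0 0 0;0 1 11 0 0 0 0;0 1 11 0 0 0 0")

```text
clock: 6.95
ee_pos: [0.5022, -0.0163, 0.0906]
tcp_rot: [[0.999, -0.05, 0.001], [-0.05, -0.999, -0.001], [0.001, 0.001, -1.0]]
force: [-3.5, 0.2, 12.6]
grip_width: -0.0
gripper_force: 6.3
```

>>> drive_tool(commands="0 0 -10 0 0 0 0;0 20 -12 0 0 0 0;0 45 -12 0 0 0 0;0 70 -10 0 0 0 0;0 70 -5 0 0 0 0;0 70 -5 0 0 0 0;0 70 -2 0 0 0 0;0 70 -1 0 0 0 0;0 70 0 0 0 0 0;0 70 0 0 0 0 0;0 70 0 0 0 0 0")

```text
clock: 8.05
ee_pos: [0.4986, -0.0854, 0.0906]
tcp_rot: [[0.999, -0.048, 0.0], [-0.048, -0.999, -0.001], [0.0, 0.001, -1.0]]
force: [-4.4, -0.0, 13.1]
grip_width: 0.003
gripper_force: 6.9
```

Tight too. Next, the third.

>>> drive_tool(commands="0 0 -10 0 0 0 0;0 20 -12 0 0 0 0;0 45 -12 0 0 0 0;0 70 -10 0 0 0 0;0 70 -5 0 0 0 0;0 70 -5 0 0 0 0;0 70 -2 0 0 0 0;0 70 -1 0 0 0 0;0 70 0 0 0 0 0;0 70 0 0 0 0 0;0 70 0 0 0 0 0")

```text
clock: 9.15
ee_pos: [0.4952, -0.1549, 0.0896]
tcp_rot: [[0.999, -0.049, 0.0], [-0.049, -0.999, 0.001], [0.0, -0.001, -1.0]]
force: [-1.2, 2.8, 4.3]
grip_width: -0.001
gripper_force: 2.4
```

>>> drive_tool(commands="0 0 2 0 0 0 0;0 0 4 0 0 0 0;0 0 6 0 0 0 0;0 0 8 0 0 0 0;0 0 8 0 0 0 0;0 0 8 0 0 0 0")

```text
clock: 9.75
ee_pos: [0.495, -0.1549, 0.0832]
tcp_rot: [[0.999, -0.049, -0.0], [-0.049, -0.999, -0.0], [-0.0, 0.0, -1.0]]
force: [-8.2, 4.3, 25.1]
grip_width: 0.007
gripper_force: 12.6
```

>>> drive_tool(commands="0 0 -30 0 0 0 0;-20 0 -55 0 0 0 40;-46 0 -60 0 0 0 40;-46 0 -60 0 0 0 40;-46 0 -60 0 0 0 40;-46 0 -60 0 0 0 40")

```text
clock: 10.35
ee_pos: [0.4496, -0.1541, 0.1412]
tcp_rot: [[0.999, -0.05, 0.001], [-0.05, -0.999, 0.0], [0.001, -0.0, -1.0]]
force: [0.6, -0.7, 0.5]
grip_width: 0.465
gripper_force: 0.0
```

Run:
```python
from h import *
st(); go([-48.5,-69.3,77]); s=shot('top','t2.png'); shot('side','s2.png'); w=world(s)
a=cv2.imread('pics/t2.png')[180:270,210:330]; b=cv2.imread('pics/s2.png')[140:260,210:370]
cv2.imwrite('pics/c2.png',np.hstack([cv2.resize(a,(400,300)),cv2.resize(b,(400,300))]))
```

```text
10.35 mount mm [-47.1 -71.  141.2] F [ 0.57 -0.71  0.48] 0.46511987012466927 0.0
shift mm [-1.5 -1.7 64.2] rot [-0.    -0.001 -0.   ] goal [ 0.4482 -0.1523  0.077 ]
```

View pics/c2.png

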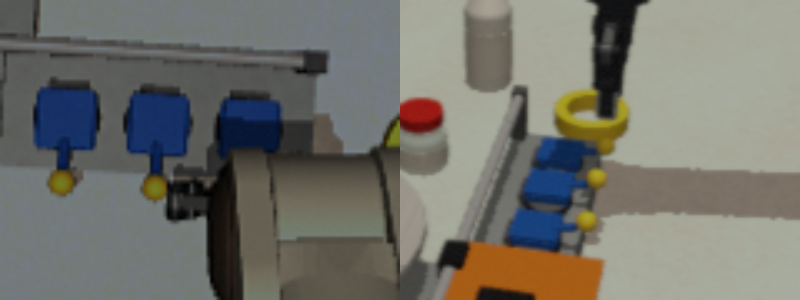

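Both views show all caps shut with the third one lower. The gripper is above its knob, at px (605,145) in the right-hand crop.

>>> drive_tool(commands="-1 -1 25 0 0 0 40;-1 -1 48 0 0 0 40;-1 -1 64 0 0 0 40;-1 -1 64 0 0 0 40;-1 -1 64 0 0 0 40", force=20)

```text
clock: 10.95
ee_pos: [0.4483, -0.1524, 0.0771]
tcp_rot: [[0.999, -0.049, -0.001], [-0.049, -0.999, 0.001], [-0.001, -0.001, -1.0]]
force: [0.9, -0.3, -0.7]
grip_width: 0.468
gripper_force: 0.0
```

>>> drive_tool(commands="0 0 0 0 0 0 28;0 0 0 0 0 0 15;0 0 0 0 0 0 12;0 0 0 0 0 0 12;0 0 0 0 0 0 12;0 0 0 0 0 0 12")

```text
clock: 11.55
ee_pos: [0.4486, -0.1533, 0.0777]
tcp_rot: [[0.999, -0.05, 0.001], [-0.05, -0.999, -0.001], [0.001, 0.0, -1.0]]
force: [1.6, -1.6, 0.9]
grip_width: 0.214
gripper_force: 19.5
```

Run:
```python
from h import *
st()
for d in range(0,70,5):
    t=np.radians(16.26+d); print(d,(75*np.array([np.cos(np.radians(16.26))-np.cos(t),-(np.sin(t)-np.sin(np.radians(16.26)))])).round(1))
```

```text
11.55 mount mm [-48.  -70.3  77.7] F [ 1.56 -1.64  0.93] 0.21448094207141555 19.532741904258728
0 [ 0. -0.]
5 [ 2.1 -6.2]
10 [  4.7 -12.2]
15 [  7.9 -17.9]
20 [ 11.5 -23.4]
25 [ 15.6 -28.5]
30 [ 20.1 -33.2]
35 [ 25.1 -37.5]
40 [ 30.3 -41.4]
45 [ 35.9 -44.8]
50 [ 41.8 -47.7]
55 [ 47.9 -50. ]
60 [ 54.2 -51.9]
65 [ 60.6 -53.1]
```

>>> drive_tool(commands="1 0 -3 0 0 0 12;2.1 0 -6.2 0 0 0 12;3.3 0 -9.2 0 0 0 12;4.7 0 -12.2 0 0 0 12;4.7 0 -12.2 0 0 0 12;4.7 0 -12.2 0 0 0 12")

```text
clock: 12.15
ee_pos: [0.4527, -0.1533, 0.0895]
tcp_rot: [[0.999, -0.05, 0.0], [-0.05, -0.999, -0.0], [0.0, 0.0, -1.0]]
force: [2.1, -2.6, -2.5]
grip_width: 0.213
gripper_force: 19.6
```

Run:
```python
from h import *
st(); s=shot('side','s3.png')
b=cv2.imread('pics/s3.png')[140:260,210:370]
cv2.imwrite('pics/c3.png',cv2.resize(b,(640,480)))
```

```text
12.15 mount mm [-44.  -70.1  89.5] F [ 2.12 -2.6  -2.45] 0.2131557766870993 19.596980810165405
```

View pics/c3.png

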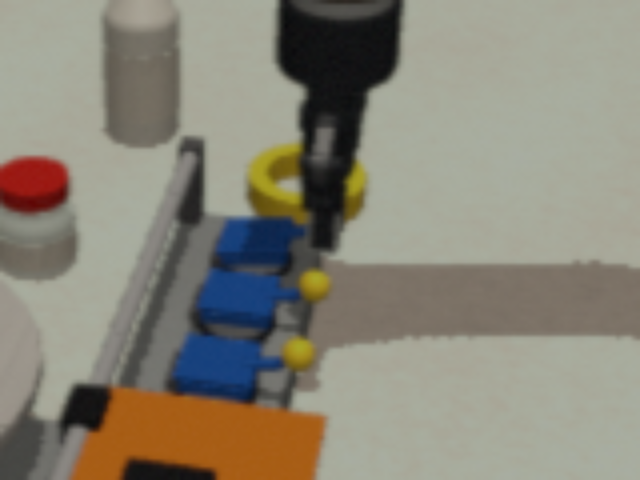

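>>> drive_tool(commands="1.8 0 -2.7 0 0 0 12;3.5 0 -5.5 0 0 0 12;5.3 0 -8.2 0 0 0 12;7.2 0 -11 0 0 0 12;7.2 0 -11 0 0 0 12;7.2 0 -11 0 0 0 12")

```text
clock: 12.8
ee_pos: [0.4591, -0.1535, 0.1004]
tcp_rot: [[0.999, -0.05, -0.001], [-0.05, -0.999, -0.0], [-0.001, 0.0, -1.0]]
force: [-3.2, -2.9, 0.5]
grip_width: 0.213
gripper_force: 19.7
```

>>> drive_tool(commands="2 0 -2.6 0 0 0 12;4 0 -5.1 0 0 0 12;6.2 0 -7.5 0 0 0 12;8.4 0 -9.8 0 0 0 12;10.8 0 -12 0 0 0 12;13.3 0 -14.1 0 0 0 12;13.3 0 -14.1 0 0 0 12;13.3 0 -14.1 0 0 0 12")

```text
clock: 13.6
ee_pos: [0.4735, -0.1542, 0.1147]
tcp_rot: [[0.999, -0.05, 0.001], [-0.05, -0.999, -0.0], [0.001, 0.0, -1.0]]
force: [-0.1, -3.1, -0.3]
grip_width: 0.212
gripper_force: 19.7
```

>>> drive_tool(commands="2.6 0 -2 0 0 0 12;5.2 0 -3.9 0 0 0 12;8 0 -5.6 0 0 0 12;10.8 0 -7.3 0 0 0 12;13.7 0 -8.8 0 0 0 12;16.7 0 -10.2 0 0 0 12;16.7 0 -10.2 0 0 0 12;16.7 0 -10.2 0 0 0 12")

```text
clock: 14.4
ee_pos: [0.4899, -0.155, 0.1249]
tcp_rot: [[0.999, -0.05, 0.0], [-0.05, -0.999, -0.0], [0.0, 0.0, -1.0]]
force: [-2.3, -2.6, 1.4]
grip_width: 0.216
gripper_force: 19.7
```

>>> drive_tool(commands="3 0 -1.2 0 0 0 12;6 0 -2.3 0 0 0 12;9.2 0 -3.3 0 0 0 12;12.4 0 -4.2 0 0 0 12;15.6 0 -4.8 0 0 0 12;18.8 0 -5.4 0 0 0 12;21 0 -5.7 0 0 0 12;21 0 -5.7 0 0 0 12;21 0 -5.7 0 0 0 12")

```text
clock: 15.3
ee_pos: [0.5109, -0.1561, 0.1306]
tcp_rot: [[0.999, -0.05, 0.0], [-0.05, -0.999, -0.0], [0.0, 0.0, -1.0]]
force: [-2.5, -2.0, 3.9]
grip_width: 0.213
gripper_force: 20.1
```

Run:
```python
from h import *
st(); s=shot('side','s4.png'); shot('top','t4.png')
a=cv2.imread('pics/t4.png')[170:270,110:350]; b=cv2.imread('pics/s4.png')[140:260,210:370]
cv2.imwrite('pics/c4.png',np.hstack([cv2.resize(b,(400,300)),cv2.resize(a,(400,300))]))
```

```text
15.3 mount mm [ 14.3 -70.  130.6] F [-2.52 -1.96  3.9 ] 0.21298618471749897 20.065072774887085
```

View pics/c4.png

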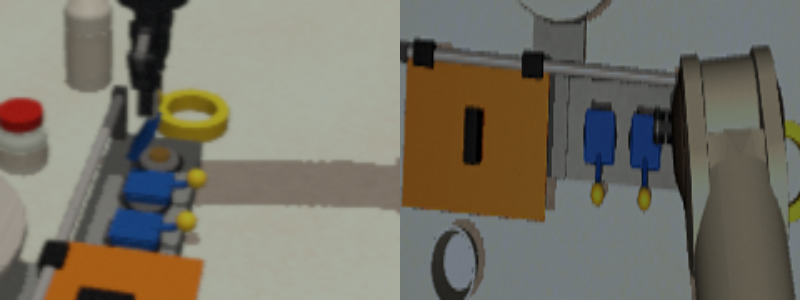

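The third cap stands open at px (145,135) in the left-hand crop, held by the fingers with the bolt exposed. The other two caps are shut and the guard is at its stop.

```bash
python3 -c "
from rig import manip
print(manip.hand_in())"
```

```text
the job is handed in; nothing more can be done
None
```

I slid the guard to its stop, found the loose bolt (the third one, at mount y = −70 mm), and handed in with the gripper holding its cap open at about 66°, the other two caps shut and the bystanders not touched; the hand-in returned no verdict.

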